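Lock the bayonet cap on the lacquer canister

ROBOT

A 6-joint arm with a two-finger parallel gripper is mounted at the origin on the work surface. World frame = base frame: x ahead of the robot, y to its left, z up, the work surface at z = 0. Lengths are in m, angles in rad, forces in N, time in s.
With the tool pointing down it reaches from about 0.35 to 0.975 m from the base axis. Payload 7.1 kg.
Tool frame: the origin (TCP) lies at the very end of the fingers, on their centre line; the grasp point (between the pads) lies 19 mm behind it; z points along the fingers, y is the line along which they close (so a half turn about z gives the same grasp; the last joint's range is limited). The gripper opens to 88 mm and grips with 3 to 60 N. Pads are 20 mm wide; open, the fingers measure 115 mm over their backs; the gripper's body (75 mm by 178 mm) begins 61 mm behind the grasp point.
Start: joints at [1.248, 0.423, 1.63, -0, 1.089, -0.019], TCP at [0.187, 0.596, 0.223] pointing down, gripper open.
Joint ranges: [-3, 3], [-0.9, 2.11], [0.09, 2.58], [-1.31, 4.45], [0.11, 2.69], [-2.54, 2.54]. Speed limits (rad/s): [2.39, 2.39, 3.01, 3.14, 3.14, 3.14].

INTERFACE

Orientations are given as a unit quaternion [x, y, z, w].
In Python, from workcell import bot gives the robot as it stands. The module is installed in compiled form; this text tells all that it offers.
- The arm moves only by the shell command python3 -m crank 'ROWS' [OPENING] [FORCE]. ROWS is a JSON object whose one key "rows" holds a list of rows, each a list of 6 numbers: the shift along the world's x, y, z in units of 30 mm (1.0 is 30 mm), then the turn, a rotation vector about the world's x, y, z in units of 6 degrees (1.0 is 6 degrees). In form: {"rows": [[dx, dy, dz, wx, wy, wz], ...]}. A call has 1 to 20 rows; each row shifts and turns the commanded pose from where the row before left it; what a row does not reach is not made up. A row lasts 1/10 s, in which the tool goes at most 50 mm and 8.59 degrees, less where a joint would pass 70% of its speed; a pose out of reach is approached as far as the arm can. A call is refused whole if a number of a shift passes 1 or a number of a turn 1, either way. A call with a gripper value outside its range is refused whole. OPENING is the opening, from 0 (shut) to 1 (fully open), set as the call begins (- or left out, the last holds). The fingers move at their own pace and stop on an object; FORCE is the grip in N (left out, the last holds). Time passes only in rows, so rows that do not move let the fingers close. It gives the time, the measured TCP pose, the force, the opening and the grip force at its end, in the units of the state.
- bot.state(): the state, without advancing time (a new reading comes with each control period).
- bot.read_camera(name): name is "scene" or "side" or "wrist"; returns (picture, depth): 400x640x3 uint8, blue, green, red; 400x640 float32, m along the optical axis (not along the pixel's ray), 0 where there is no reading.
- bot.camera_info(name): a dict with "fx", "fy", "cx", "cy" (pixels), "R" (3x3) and "t" (3): a world point X has camera coordinates R X + t. Camera axes: x right, y down, z forward; pixel columns grow to the right and rows downward; lengths in m; the calibration is good to about 2 mm. The wrist camera is an equidistant fisheye: a pixel r from the principal point sees the ray r / f radians off the axis. A picture is of the moment at which its call begins: read the wrist's pose just before it. camera_info takes no time and is no camera call; for the wrist camera it gives the pose at the moment of the call.
- bot.finish_job(): hands the job in; it is judged then, once.
The state is a dict: "time_s": time; "joint_pos": joint angles; "joint_velocities": joint speeds; "effort": joint torques, N m; "tool_pos": TCP position; "tool_rot": TCP orientation; "ft_force": force on the tool from outside, world axes, zero at the start; "torque": the same for the moment, N m; "finger_gap": finger opening in m; "finger_force": force on a finger pad.
Only numpy, scipy, OpenCV 4.12 (cv2) and the standard library are available. Lean on these libraries where they do the work, as an engineer would, in place of code of your own. Each camera call takes 0.05 s, during which the arm holds its last target. There are 200 camera calls.

TASK

Close the lacquer canister with its bayonet cap: set the cap in the mouth so that its lugs find the slots, push it down against the spring, turn it clockwise to the stop and let it rise into its catch, so that it stays locked when you let go. Feel your way and never force it, and leave the tea caddy, the bottle and the palette knife where they are.

Things in the scene. Friction and masses are not known exactly. Their poses are not given: they have to be found in the camera images.
- cap: Loose bayonet cap, 0.15 to 0.22 kg, standing upright on its nose; origin at the centre of its underside, z up. From the bottom: grey round spigot 44 mm across, 26 mm tall, foot chamfered; dark grey round flange 72 mm across at 26 to 34 mm; dark grey bar grip on top. Unchanged by a half turn.
- cap_grip (a point): Middle of the cap's bar grip, 47 mm above its origin. The bar is 56 mm long along the cap's x axis, 14 mm wide, and spans 34 to 60 mm above the cap's origin.
- cap_lugs (a point): Centre of the cap's two lugs, on the axis 10.5 mm above its origin. They stick out of the spigot on either side, along the cap's x axis, right under the ends of the bar: 58 mm over both tips, 8 mm wide, 5 mm high (8 to 13 mm above the origin).
- canister: Steel lacquer canister 80 mm across, 100 mm tall, bolted to the bench by a foot strip 130 mm long along its y axis; origin at the centre of its underside. A small side handle stands out to 60 mm on its +y side, 26 to 74 mm above the bench. Inside the mouth is a sprung rubber plate (0.8 N per mm). Over 50 N between cap and canister damages it: twist with under 0.5 N m.
- mouth (a point): Centre of the mouth at the top of the aluminium neck ring, 100 mm above the bench; axes as the canister's. The ring is 80 mm across, 8 mm thick, bore 48 mm; two facing slots widen the bore, 11 mm wide, 62 mm across both. The ring, tight but fitted by eye: its slot line is turned 0.25 to 1.35 rad anticlockwise from the x axis, how far is not given; look, or feel with the lugs.
- under_ring (a point): On the axis at the ring's underside, 8 mm below the mouth. Below the ring, clockwise (seen from above) of each slot: first a 3 mm deep catch, then a pocket whose roof is this underside, ending at a stop 0.72 rad from the slot's middle; anticlockwise is blocked. Cap origin to mouth: lugs on the ring -8 mm, plate met -13.5, lugs pass the catch below -24, flange on ring -26 (10 N), locked -21.
- caddy: Dark brown lacquered tea caddy, 67 mm across, 68 mm tall, standing; origin at the centre of its underside. A bystander.
- bottle: White plastic bottle, 52 mm across, 95 mm tall, standing; origin at the centre of its underside. A bystander.
- knife: Palette knife lying flat, wooden handle 130 x 18 x 10 mm, steel blade 26 mm wide at its +x end, 195 mm long in all; origin under the middle of the handle. A bystander.
Not all that is in view belongs to the job. Leave any purple look-alike of the cap alone.

How it is judged:
On the way, in this order (a step that is already met when the one before it is completed fails the run):
1. the cap is lifted off the bench (height (world z) of cap above 0.03 m), for 0.1 s.
2. the cap is pressed down in the mouth until its lugs are below the catch (z of cap in the frame of mouth below -0.0238 m and horizontal distance between cap and mouth below 0.005 m), for 0.1 s.
At the end, for the whole second after the job is handed in: The cap sits locked in the pocket, let go and at rest: its origin 19.3 to 22.8 mm below the mouth, within 4 mm of the mouth's centre, tilted less than 0.08 rad (z of cap in the frame of mouth between -0.0228 and -0.0193 m and horizontal distance between cap and mouth below 0.004 m and angle between cap's own z axis and vertical below 0.08 rad and linear speed of cap below 0.01 m/s and angular speed of cap below 0.1 rad/s); the robot touches nothing.
It fails at once if cap and canister pressed together with more than 50 N (contact force between cap and canister above 50 N).
It fails at once if the tea caddy moved more than 15 mm or tipped over (distance of caddy from where it was at the start of the episode above 0.015 m or angle between caddy's own z axis and vertical above 0.5 rad).
It fails at once if the bottle moved more than 15 mm or tipped over (distance of bottle from where it was at the start of the episode above 0.015 m or angle between bottle's own z axis and vertical above 0.5 rad).
It fails at once if the palette knife moved more than 15 mm (distance of knife from where it was at the start of the episode above 0.015 m).
It also fails if it takes over 72 s, if anything falls off the work surface, if the arm or the gripper's body presses on something with over 40 N, if the wrist force passes 120 N, or if a joint passes its speed limit or range.

## Working session

There is one attempt and no reset: what is moved stays moved. The work goes in short steps, Python scripts to look and compute and a shell command to move; the robot and the scene stay as the last step left them, time stands still between calls to the robot, and variables do not carry over. Pictures are saved under pics/ and viewed, at most 10 in all, crops included, and the job is handed in when it is done.

```bash
mkdir -p pics
cat > h.py <<'E'
import numpy as np,cv2,json
from workcell import bot
def shot(n,tag):
    ci=bot.camera_info(n); p,d=bot.read_camera(n)
    cv2.imwrite(f'pics/{tag}.png',p)
    np.savez(f'{tag}.npz',p=p,d=d,R=ci['R'],t=ci['t'],k=[ci['fx'],ci['fy'],ci['cx'],ci['cy']])
def load(tag): return np.load(f'{tag}.npz')
def ray(z,u,v,fish=False):
    fx,fy,cx,cy=z['k']; x=(u-cx)/fx; y=(v-cy)/fy
    if fish:
        r=np.hypot(x,y); s=np.sin(r)/max(r,1e-9); return np.array([x*s,y*s,np.cos(r)])
    return np.array([x,y,1.])
def atz(z,u,v,h,fish=False):
    R=z['R'];c=-R.T@z['t'];d=R.T@ray(z,u,v,fish); return c+d*(h-c[2])/d[2]
def pt(z,u,v,fish=False):
    r=ray(z,u,v,fish); r=r/r[2]; return z['R'].T@(r*z['d'][int(v),int(u)]-z['t'])
E
python3 - <<'E'
from h import *
for n in('scene','side','wrist'): shot(n,n+'0'); ci=bot.camera_info(n); print(n,-np.array(ci['R']).T@ci['t'],ci['fx'],np.array(ci['R'])[2])
print(bot.state())
a=[cv2.imread(f'pics/{n}0.png') for n in('scene','side')]
cv2.imwrite('pics/both.png',cv2.resize(np.vstack(a),(480,600)))
E
```

```text
scene [ 1.09503941 -0.05079804  0.74261704] 364.29068851137976 [-0.64401759  0.05291103 -0.76317872]
side [ 0.31611436 -0.6937647   0.6120037 ] 446.89768064705737 [ 0.24707812  0.77690491 -0.57911239]
wrist [0.10867099 0.62146816 0.38472346] 309.70691628693146 [ 0.28569179 -0.09072272 -0.9540176 ]
{'time_s': 0.15, 'joint_pos': array([ 1.24800534e+00,  4.23671729e-01,  1.63049954e+00, -6.26068838e-06,
        1.08860776e+00, -1.90431082e-02]), 'joint_velocities': array([-0.00067266, -0.00115915, -0.00167644,  0.0001081 , -0.00015336,
       -0.00012492]), 'effort': array([ 1.44559563e-04, -5.44985068e+01, -2.73917967e+01,  6.44470914e-02,
        2.04629550e-02, -5.88572630e-05]), 'tool_pos': array([0.18680244, 0.59597843, 0.22208212]), 'tool_rot': array([ 1.51289304e-01,  9.88489350e-01, -5.85018260e-04, -9.81611973e-05]), 'ft_force': array([-0.37057743, -0.43204858,  0.29264297]), 'torque': array([-0.01224005,  0.01011083, -0.03684929]), 'finger_force': 0.0, 'finger_gap': 0.08811107641731666}
```

View pics/scene0.png

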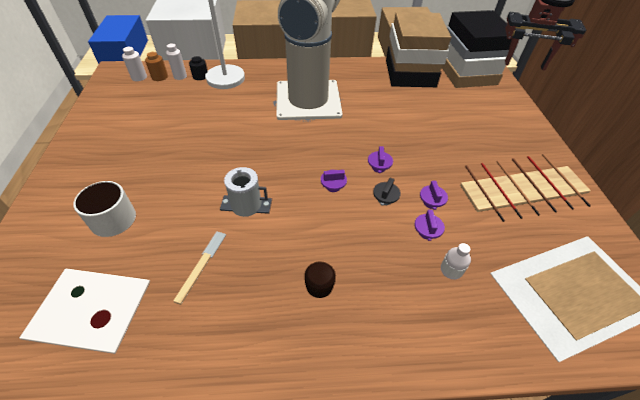

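View pics/wrist0.png

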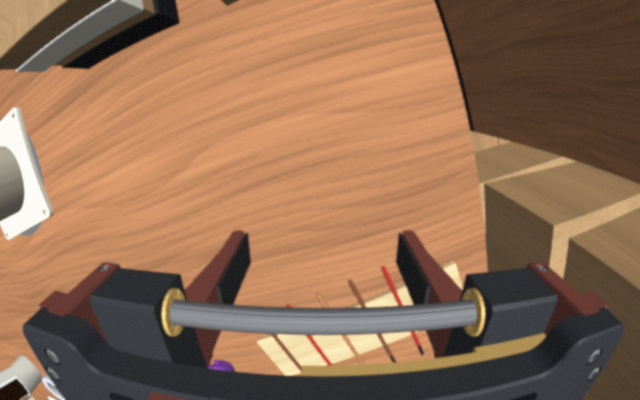

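The scene shows five cap-like things. The purple ones, at (334,180), (380,160), (434,195) and (430,226), are look-alikes. The dark grey one at (387,192) fits the description. The canister is at (242,190), the caddy at (320,280), the bottle at (456,262) and the knife at (200,265). The wrist camera doesn't see the job yet. I'll enlarge the cap and canister to confirm.

Run:
```python
from h import *
z=load('scene0')
a=cv2.resize(z['p'][150:240,200:300],(500,450),interpolation=cv2.INTER_CUBIC)
b=cv2.resize(z['p'][170:215,360:415],(300,245),interpolation=cv2.INTER_CUBIC)
s=np.zeros((450,800,3),np.uint8); s[:,:500]=a; s[:245,500:]=b
cv2.imwrite('pics/crop1.png',s)
for u,v in[(387,190),(380,160),(242,175),(320,268),(456,250)]: print(u,v,pt(z,u,v))
print(atz(z,242,175,.1),atz(z,387,188,.06))
p=z['p'].astype(int);g=(p.max(2)<75)
for r in range(172,210): print(r,''.join('#' if g[r,c] and p[r,c].max()-p[r,c].min()<30 else '.' for c in range(365,410)))
```

```text
387 190 [0.48957386 0.17828439 0.0601182 ]
380 160 [0.37381665 0.18184924 0.05490184]
242 175 [ 0.4315353  -0.18792694  0.07353873]
320 268 [ 0.70761087 -0.00756403  0.06648826]
456 250 [0.68507069 0.2899036  0.07583561]
[ 0.45777612 -0.18250365  0.1       ] [0.48266873 0.17962769 0.06      ]
172 .............................................
173 .............................................
174 .............................................
175 .............................................
176 .............................................
177 .............................................
178 .............................................
179 ........................####.................
180 ........................###.#................
181 .......................###.#.................
182 ......................####.#.................
183 ................#########..#.................
184 .............############.##.................
185 ............############..###................
186 ..........#############..######..............
187 ..........############...###.###.............
188 ..
[... 393 characters left out ...]

196 ..........#############..#...................
197 ...........############.#........#...........
198 ...........############.........##...........
199 ............####..#####.#......##............
200 .............#####...........###.............
201 ..............#################..............
202 ...............#.############................
203 ...................#######...................
204 ...................####......................
205 .............................................
206 .............................................
207 .............................................
208 .............................................
209 .............................................
```

View pics/crop1.png

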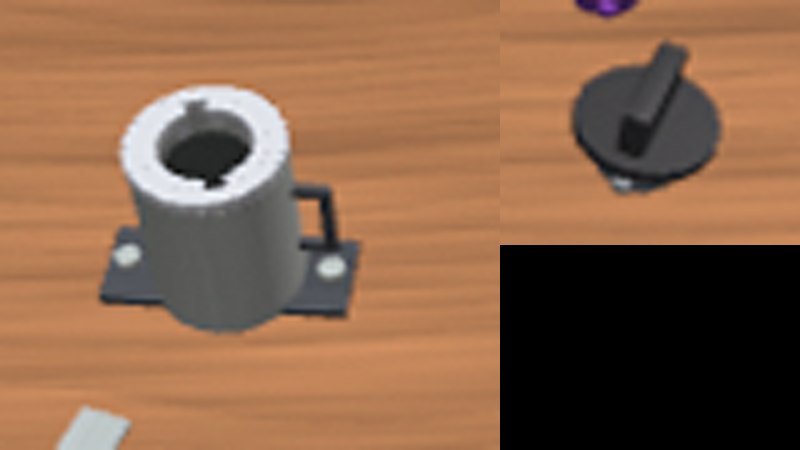

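View pics/side0.png

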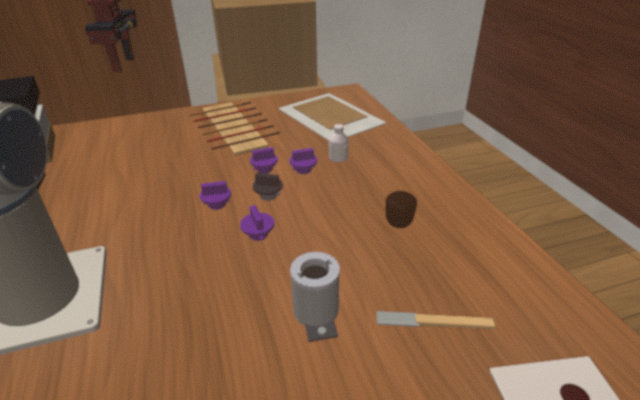

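The crop shows a plain dark grey cap with the bar running up-right (top ends at about (635,118) and (675,47) in the crop). The mouth slots are at crop (197,105) and (213,183). The side view agrees: grey cap at (267,186), mouth at (315,268). Next I compute the poses.

Run:
```python
from h import *
z=load('scene0'); f=lambda x,y:(360+(x-500)*55/300-.4,170+y*45/245-.4)
a=atz(z,*f(675,47),.06);b=atz(z,*f(635,118),.06)
print(a,b,(a+b)/2,np.linalg.norm(a-b),np.arctan2(*(b-a)[1::-1]))
# flange ellipse centre at z=.034
print('flange', atz(z,*f(647,120),.034))
g=lambda x,y:(200+x/5-.4,150+y/5-.4)
c=lambda x,y,h:atz(z,*g(x,y),h)
for q in[(121,150),(290,148),(205,86),(205,207)]: print(c(*q,.1))
P=c(197,105,.1);Q=c(213,183,.1);print('slot',P,Q,np.arctan2(*(Q-P)[1::-1]))
# depth cloud fit of flange & canister ring
def cloud(u0,u1,v0,v1):
    return np.array([pt(z,u,v) for v in range(v0,v1) for u in range(u0,u1) if z['d'][v,u]>0])
C=cloud(365,410,172,210); B=C[C[:,2]>.052]; print('bar',len(B),B[:,:2].mean(0),np.ptp(B,0))
w,V=np.linalg.eigh(np.cov(B[:,:2].T));print(np.arctan2(V[1,1],V[0,1]))
F=C[(C[:,2]>.028)&(C[:,2]<.04)];print('fl',(F.max(0)+F.min(0))/2,np.ptp(F,0))
M=cloud(215,265,160,205);M=M[(M[:,2]>.094)&(M[:,2]<.106)];print('ring',(M.max(0)+M.min(0))/2,np.ptp(M,0),len(M))
s=load('side0')
print('side cap',atz(s,267,178,.06),'mouth',atz(s,315,268,.1))
```

```text
[0.44910186 0.19843165 0.06      ] [0.49342532 0.17078776 0.06      ] [0.47126359 0.18460971 0.06      ] 0.05223747765631123 -0.5576533225158405
flange [0.47208486 0.18476803 0.034     ]
[ 0.47125229 -0.22534296  0.1       ]
[ 0.47396033 -0.143832    0.1       ]
[ 0.42879541 -0.18790555  0.1       ]
[ 0.51059798 -0.18226968  0.1       ]
slot [ 0.4421005 -0.1909226  0.1      ] [ 0.49531908 -0.17953521  0.1       ] 0.21079520836336724
bar 100 [0.47244112 0.18517653] [0.05501922 0.03849272 0.00893994]
2.615354262929205
fl [0.47131227 0.18622303 0.03412497] [0.07060401 0.07157253 0.01144803]
ring [ 0.46951371 -0.1845365   0.09837153] [0.08071736 0.07828632 0.00841606] 462
side cap [0.46783508 0.16458935 0.06      ] mouth [ 0.46949283 -0.18923145  0.1       ]
```

```bash
python3 -m crank '{"rows":[[0.68,-0.979,0,0,0,-0.16],[0.68,-0.979,0,0,0,-0.16],[0.68,-0.979,0,0,0,-0.16],[0.68,-0.979,0,0,0,-0.16],[0.68,-0.979,0,0,0,-0.16],[0.68,-0.979,0,0,0,-0.16],[0.68,-0.979,0,0,0,-0.16],[0.68,-0.979,0,0,0,-0.16],[0.68,-0.979,0,0,0,-0.16],[0.68,-0.979,0,0,0,-0.16],[0.68,-0.979,0,0,0,-0.16],[0.68,-0.979,0,0,0,-0.16],[0.68,-0.979,0,0,0,-0.16],[0.68,-0.979,0,0,0,-0.16],[0,0,0,0,0,0],[0,0,0,0,0,0]]}' 0.6 30
python3 - <<'E'
from h import *
shot('wrist','w1'); z=load('w1')
print(bot.state()['tool_pos'],bot.state()['joint_pos'])
cl=np.array([pt(z,u,v,True) for v in range(400) for u in range(640) if z['d'][v,u]>0])
m=(np.hypot(cl[:,0]-.472,cl[:,1]-.185)<.045)
B=cl[m&(cl[:,2]>.056)&(cl[:,2]<.064)];F=cl[m&(cl[:,2]>.03)&(cl[:,2]<.038)]
for X in(B,F):
    if len(X):
        w,V=np.linalg.eigh(np.cov(X[:,:2].T));print(len(X),X.mean(0),(X.max(0)+X.min(0))/2,np.ptp(X,0),np.arctan(V[1,1]/V[0,1]),w)
E
```

```text
time_s: 1.75
tool_pos: [0.4725, 0.1847, 0.2224]
tool_rot: [0.267, 0.964, -0.0, -0.0]
ft_force: [0.0, 0.3, -0.0]
finger_gap: 0.0527
finger_force: 0.0
[0.47209955 0.18532225 0.22245389] [ 3.50406458e-01  2.50904412e-01  1.88677318e+00  3.77625256e-04
  1.00459874e+00 -6.81679310e-01]
619 [0.46906007 0.18565098 0.06049656] [0.47023361 0.18519116 0.06032594] [0.05272893 0.03810448 0.00585643] -0.5277240888792447 [1.50837366e-05 2.57492814e-04]
2228 [0.46862816 0.18641867 0.03458795] [0.47029384 0.18528578 0.03369776] [0.07165597 0.07154761 0.00730761] 1.0233534279138545 [0.00031406 0.00040202]
```

View pics/w1.png

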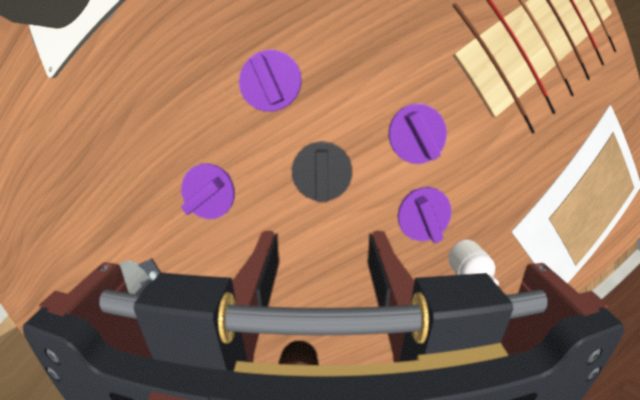

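The wrist view shows the grey cap at (322,171), with its bar vertical between the fingers. Its pose agrees with the scene estimate to within 2 mm. Now descend and grip.

```bash
python3 -m crank '{"rows":[[-0.05,0,-0.75,0,0,0.1],[0,0,-0.75,0,0,0],[0,0,-0.75,0,0,0],[0,0,-0.75,0,0,0],[0,0,-0.75,0,0,0],[0,0,-0.75,0,0,0],[0,0,-0.75,0,0,0],[0,0,-0.75,0,0,0],[0,0,-0.13,0,0,0],[0,0,0,0,0,0],[0,0,0,0,0,0]]}'
python3 -m crank '{"rows":[[0,0,0,0,0,0],[0,0,0,0,0,0],[0,0,0,0,0,0],[0,0,0,0,0,0],[0,0,0,0,0,0],[0,0,0,0,0,0],[0,0,0,0,0,0],[0,0,0,0,0,0]]}' 0 40
```

```text
time_s: 2.9
tool_pos: [0.4713, 0.1859, 0.0396]
tool_rot: [0.26, 0.965, 0.0, 0.0]
ft_force: [0.2, 0.3, 0.6]
finger_gap: 0.0528
finger_force: 0.0
time_s: 3.7
tool_pos: [0.4709, 0.1851, 0.0387]
tool_rot: [0.261, 0.965, -0.0, -0.0]
ft_force: [-0.5, -0.9, -0.5]
finger_gap: 0.0136
finger_force: 40.0
```

```bash
python3 -m crank '{"rows":[[0,0,0.3,0,0,0],[0,0,0.6,0,0,0],[0,0,0.9,0,0,0],[0,0,0.9,0,0,0],[0,0,0.9,0,0,0],[0,0,0.9,0,0,0],[0,0,0.9,0,0,0],[0,0,0.8,0,0,0],[0,0,0,0,0,0]]}'
python3 -m crank '{"rows":[[0.21,-0.83,0,0,0,0.51],[0.21,-0.83,0,0,0,0.51],[0.21,-0.83,0,0,0,0.51],[0.21,-0.83,0,0,0,0.51],[0.21,-0.83,0,0,0,0.51],[0.21,-0.83,0,0,0,0.51],[0.21,-0.83,0,0,0,0.51],[0.21,-0.83,0,0,0,0.51],[0.21,-0.83,0,0,0,0.51],[0.21,-0.83,0,0,0,0.51],[0.21,-0.83,0,0,0,0.51],[0.21,-0.83,0,0,0,0.51],[0.21,-0.83,0,0,0,0.51],[0.21,-0.83,0,0,0,0.51],[0,0,0,0,0,0],[0,0,0,0,0,0],[0,0,0,0,0,0]]}'
python3 - <<'E'
from h import *
shot('wrist','w2'); z=load('w2')
s=bot.state();print(s['tool_pos'],s['tool_rot'],s['joint_pos'],s['finger_gap'],s['ft_force'])
cl=np.array([pt(z,u,v,True) for v in range(400) for u in range(640) if z['d'][v,u]>0])
m=np.hypot(cl[:,0]-.47,cl[:,1]+.185)<.05
F=cl[m&(cl[:,2]>.094)&(cl[:,2]<.106)]
print(len(F),F.mean(0),(F.max(0)+F.min(0))/2,np.ptp(F,0))
E
```

```text
time_s: 4.6
tool_pos: [0.4728, 0.1859, 0.2283]
tool_rot: [0.261, 0.965, 0.002, 0.003]
ft_force: [0.5, 0.5, -2.1]
finger_gap: 0.0138
finger_force: 40.0
time_s: 6.3
tool_pos: [0.5585, -0.1625, 0.224]
tool_rot: [-0.11, 0.994, 0.0, -0.001]
ft_force: [0.2, -0.0, -1.2]
finger_gap: 0.0137
finger_force: 40.0
[ 0.55864901 -0.16242177  0.2242419 ] [-1.09803355e-01  9.93953144e-01  3.25080186e-04 -5.14703543e-04] [-3.03492724e-01  3.58870824e-01  1.72552893e+00  2.08485918e-04
  1.05839680e+00 -2.09444183e+00] 0.01405497347804281 [-0.06184732  1.16741711 -1.05162231]
3613 [ 0.46949198 -0.18600697  0.10045563] [ 0.46935518 -0.18608965  0.09858881] [0.08013995 0.07977184 0.00901222]
```

View pics/w2.png

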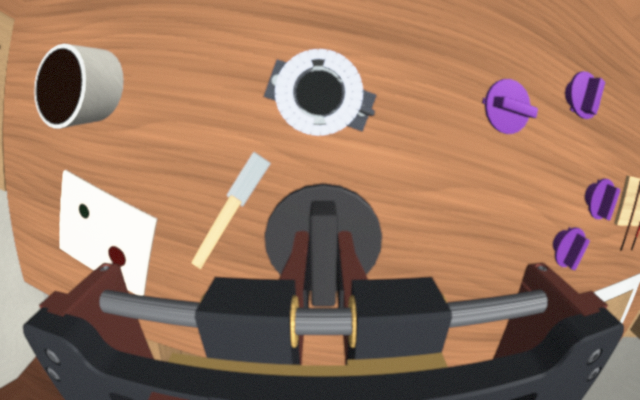

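The cap is in hand with its bar vertical at (323,253). The mouth is at (319,92), with slots at (319,62) and (320,122). I'll rectify the z=0.1 plane to read the slot angle exactly.

Run:
```python
from h import *
z=load('w2');fx,fy,cx,cy=z['k']
N=480;s=.1/N  # 100mm, image: right=+x, up=+y
X,Y=np.meshgrid((np.arange(N)-N/2)*s+.4694,(N/2-np.arange(N))*s-.186)
P=np.stack([X,Y,np.full_like(X,.1)],-1)@z['R'].T+z['t']
th=np.arctan2(np.hypot(P[...,0],P[...,1]),P[...,2]);h=np.hypot(P[...,0],P[...,1])
im=cv2.remap(z['p'],(cx+fx*th*P[...,0]/h).astype('f4'),(cy+fy*th*P[...,1]/h).astype('f4'),cv2.INTER_CUBIC)
cv2.imwrite('pics/rect.png',im)
```

```text
(no output)
```

View pics/rect.png

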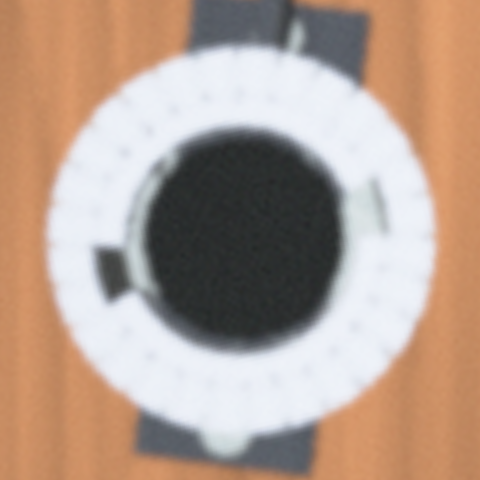

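Run:
```python
from h import *
from scipy.optimize import least_squares
z=load('w2');p=z['p'].astype(int)
T=np.array([.5586,-.1624,.2242])
Q=[]
for v in range(180,285):
    for u in range(255,390):
        if z['d'][v,u]>0:
            x=pt(z,u,v,True)
            if abs(x[2]-.2197)<.005 and np.hypot(*(x-T)[:2])<.045 and p[v,u].max()-p[v,u].min()<25: Q.append(np.r_[x,u,v])
Q=np.array(Q);A=np.c_[Q[:,:2]-T[:2],np.ones(len(Q))]
print(len(Q),'plane',np.linalg.lstsq(A,Q[:,2],rcond=None)[0])
zf=np.median(Q[:,2])
# edge points: left/right per row for upper half, top per column
E=[]
for v in range(190,235):
    r=Q[Q[:,4]==v]
    if len(r)>20: E+= [atz(z,r[:,3].min()-.5,v,zf,True)[:2],atz(z,r[:,3].max()+.5,v,zf,True)[:2]]
for u in range(295,350):
    r=Q[Q[:,3]==u]
    if len(r)>5: E.append(atz(z,u,r[:,4].min()-.5,zf,True)[:2])
E=np.array(E)
s=least_squares(lambda a:np.hypot(E[:,0]-a[0],E[:,1]-a[1])-a[2],[*T[:2],.036],loss='soft_l1',f_scale=.0005)
print(zf,s.x,(s.x[:2]-T[:2])*1000)
```

```text
5009 plane [ 0.00405093 -0.00098508  0.22001317]
0.21998153568539566 [ 0.55607886 -0.16266049  0.03430395] [-2.521139   -0.26048706]
```

```bash
python3 -m crank '{"rows":[[-0.6,-0.16,0,0,0,0.06],[-0.8,-0.21,0,0,0,0.06],[-0.8,-0.21,0,0,0,0.06],[-0.6,-0.16,0,0,0,0],[-0.14,-0.037,0,0,0,0],[0,0,-0.5,0,0,0],[0,0,-0.7,0,0,0],[0,0,-0.7,0,0,0],[0,0,-0.5,0,0,0],[0,0,-0.2,0,0,0],[0,0,0,0,0,0],[0,0,0,0,0,0],[0,0,0,0,0,0]]}'
python3 - <<'E'
from h import *
s=bot.state();print(s['tool_pos'],s['tool_rot'],s['ft_force'],s['torque'])
shot('side','s2');shot('scene','c2')
a=cv2.resize(load('s2')['p'][220:340,265:365],(400,480),interpolation=cv2.INTER_CUBIC)
b=cv2.resize(load('c2')['p'][125:225,200:283],(398,480),interpolation=cv2.INTER_CUBIC)
cv2.imwrite('pics/cmp.png',np.hstack([a,b]))
E
```

```text
time_s: 7.65
tool_pos: [0.4718, -0.1868, 0.1476]
tool_rot: [-0.119, 0.993, -0.0, 0.001]
ft_force: [0.5, -0.6, -0.8]
finger_gap: 0.014
finger_force: 40.0
[ 0.4718037  -0.18683244  0.14762888] [-1.19124061e-01  9.92879014e-01 -4.08301942e-04  7.44723178e-04] [ 0.51506694 -0.63509615 -0.79277491] [ 0.06504343  0.00491168 -0.01912288]
```

View pics/cmp.png

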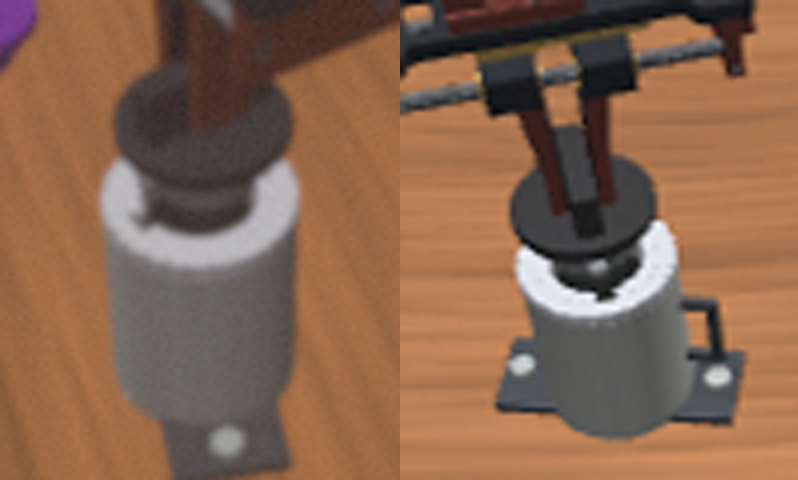

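The lugs sit over the slots in both views: the slot shows at (605,295) below the lug on the right, and at (145,215) on the left. I'll descend gently.

```bash
python3 -m crank '{"rows":[[-0.02,0.035,-0.1,0,0,0],[0,0,-0.1,0,0,0],[0,0,-0.1,0,0,0],[0,0,-0.1,0,0,0],[0,0,0,0,0,0],[0,0,0,0,0,0]]}'
python3 -m crank '{"rows":[[0,0,-0.04,0,0,0],[0,0,-0.04,0,0,0],[0,0,-0.04,0,0,0],[0,0,-0.04,0,0,0],[0,0,0,0,0,0],[0,0,0,0,0,0]]}'
```

```text
time_s: 8.35
tool_pos: [0.4704, -0.1857, 0.1346]
tool_rot: [-0.119, 0.993, 0.0, -0.0]
ft_force: [-0.4, -0.1, -2.2]
finger_gap: 0.0134
finger_force: 40.0
time_s: 8.95
tool_pos: [0.4704, -0.1857, 0.1299]
tool_rot: [-0.119, 0.993, 0.0, -0.0]
ft_force: [0.1, 0.6, -2.1]
finger_gap: 0.0138
finger_force: 40.0
```

```bash
python3 -m crank '{"rows":[[0,0,-0.04,0,0,0],[0,0,-0.04,0,0,0],[0,0,0,0,0,0],[0,0,0,0,0,0]]}'
python3 -m crank '{"rows":[[0,0,-0.04,0,0,0],[0,0,-0.04,0,0,0],[0,0,0,0,0,0],[0,0,0,0,0,0]]}'
```

```text
time_s: 9.35
tool_pos: [0.4704, -0.1857, 0.1275]
tool_rot: [-0.119, 0.993, 0.0, -0.0]
ft_force: [0.5, -0.4, -0.7]
finger_gap: 0.0138
finger_force: 40.0
time_s: 9.75
tool_pos: [0.4704, -0.1856, 0.1251]
tool_rot: [-0.119, 0.993, 0.0, -0.0]
ft_force: [0.4, -0.1, -1.2]
finger_gap: 0.0139
finger_force: 40.0
```

The lugs are in the slots with no contact force. Now press against the spring.

```bash
python3 -m crank '{"rows":[[0,0,-0.05,0,0,0],[0,0,-0.05,0,0,0],[0,0,-0.05,0,0,0],[0,0,-0.05,0,0,0],[0,0,0,0,0,0],[0,0,0,0,0,0]]}'
python3 -m crank '{"rows":[[0,0,-0.04,0,0,0],[0,0,-0.04,0,0,0],[0,0,-0.04,0,0,0],[0,0,0,0,0,0],[0,0,0,0,0,0]]}'
```

```text
time_s: 10.35
tool_pos: [0.4706, -0.1857, 0.1193]
tool_rot: [-0.119, 0.993, -0.0, 0.0]
ft_force: [-0.3, 0.2, 2.9]
finger_gap: 0.0138
finger_force: 40.0
time_s: 10.85
tool_pos: [0.4706, -0.1857, 0.1157]
tool_rot: [-0.119, 0.993, -0.0, 0.0]
ft_force: [-1.3, 0.3, 6.1]
finger_gap: 0.0137
finger_force: 40.0
```

```bash
python3 -m crank '{"rows":[[0,0,-0.04,0,0,0],[0,0,-0.03,0,0,0],[0,0,0,0,0,0],[0,0,0,0,0,0]]}'; python3 -m crank '{"rows":[[0,0,-0.01,0,0,0],[0,0,0,0,0,0]]}'
```

```text
time_s: 11.25
tool_pos: [0.4706, -0.1858, 0.1138]
tool_rot: [-0.119, 0.993, -0.0, 0.0]
ft_force: [-1.8, 1.1, 6.3]
finger_gap: 0.014
finger_force: 40.0
time_s: 11.45
tool_pos: [0.4706, -0.1857, 0.1135]
tool_rot: [-0.119, 0.993, -0.0, 0.0]
ft_force: [-0.7, 1.4, 7.5]
finger_gap: 0.0137
finger_force: 40.0
```

```bash
python3 -m crank '{"rows":[[0,0,0,0,0,-0.4],[0,0,0,0,0,-0.4],[0,0,0,0,0,-0.4],[0,0,0,0,0,0]]}'; python3 -c "
from h import *
print(bot.state()['torque'],bot.state()['ft_force'])"; python3 -m crank '{"rows":[[0,0,0,0,0,-0.4],[0,0,0,0,0,-0.4],[0,0,0,0,0,-0.4],[0,0,0,0,0,0]]}'; python3 -c "
from h import *
print(bot.state()['torque'],bot.state()['ft_force'])"
```

```text
time_s: 11.85
tool_pos: [0.4709, -0.186, 0.1136]
tool_rot: [-0.056, 0.998, -0.0, 0.001]
ft_force: [-1.0, -0.0, 8.2]
finger_gap: 0.014
finger_force: 40.0
[ 0.08250508  0.21873357 -0.02452484] [-0.97403601 -0.01223092  8.15627141]
time_s: 12.25
tool_pos: [0.4711, -0.1861, 0.1137]
tool_rot: [0.007, 1.0, -0.0, 0.001]
ft_force: [-0.4, -0.4, 8.1]
finger_gap: 0.0138
finger_force: 40.0
[-0.01959983  0.186932    0.01904948] [-0.44294785 -0.44481992  8.08274159]
```

```bash
python3 -m crank '{"rows":[[0,0,0,0,0,-0.4],[0,0,0,0,0,-0.4],[0,0,0,0,0,-0.4],[0,0,0,0,0,-0.4],[0,0,0,0,0,0]]}'; python3 -c "
from h import *
print(bot.state()['torque'],bot.state()['ft_force'])"; python3 -m crank '{"rows":[[0,0,0,0,0,-0.4],[0,0,0,0,0,-0.4],[0,0,0,0,0,-0.4],[0,0,0,0,0,0]]}'; python3 -c "
from h import *
print(bot.state()['torque'],bot.state()['ft_force'])"
```

```text
time_s: 12.75
tool_pos: [0.4711, -0.1861, 0.1137]
tool_rot: [0.091, 0.996, -0.0, 0.001]
ft_force: [0.3, -0.6, 7.9]
finger_gap: 0.0139
finger_force: 40.0
[-0.02705298  0.232701   -0.0808243 ] [ 0.33445057 -0.589834    7.90615187]
time_s: 13.15
tool_pos: [0.4711, -0.1861, 0.1137]
tool_rot: [0.153, 0.988, -0.0, 0.001]
ft_force: [-0.2, -0.5, 7.8]
finger_gap: 0.014
finger_force: 40.0
[-0.05201608  0.20853791 -0.07009021] [-0.20324752 -0.46488859  7.81936577]
```

```bash
for i in 1; do :; done; python3 -m crank '{"rows":[[0,0,0,0,0,-0.2],[0,0,0,0,0,0]]}'|sed -n 3p; python3 -c "
from h import *
print(bot.state()['torque'])"; python3 -m crank '{"rows":[[0,0,0,0,0,-0.2],[0,0,0,0,0,0]]}'|sed -n 3p; python3 -c "
from h import *
print(bot.state()['torque'])"; python3 -m crank '{"rows":[[0,0,0,0,0,-0.2],[0,0,0,0,0,0]]}'|sed -n 3p; python3 -c "
from h import *
print(bot.state()['torque'])"
```

```text
tool_rot: [0.163, 0.987, -0.0, 0.001]
[-0.05162489  0.19550582  0.03489624]
tool_rot: [0.173, 0.985, -0.0, 0.001]
[-0.07012608  0.16955645  0.00164102]
tool_rot: [0.184, 0.983, -0.0, 0.001]
[0.01436436 0.17904635 0.04209562]
```

Turned 5.8 units (34.8°) with no stop yet. Go on in small steps.

```bash
python3 -m crank '{"rows":[[0,0,0,0,0,-0.2],[0,0,0,0,0,-0.2],[0,0,0,0,0,0]]}'|sed -n 3p; python3 -c "
from h import *
print(bot.state()['torque'])"; python3 -m crank '{"rows":[[0,0,0,0,0,-0.2],[0,0,0,0,0,0]]}'|sed -n 3p; python3 -c "
from h import *
print(bot.state()['torque'])"; python3 -m crank '{"rows":[[0,0,0,0,0,-0.15],[0,0,0,0,0,0]]}'|sed -n 2,4p; python3 -c "
from h import *
print(bot.state()['torque'])"
```

```text
tool_rot: [0.204, 0.979, -0.0, 0.001]
[-0.10331328  0.21668912  0.03284891]
tool_rot: [0.214, 0.977, -0.0, 0.001]
[-0.22748287  0.26461897  0.10008453]
tool_pos: [0.4708, -0.1864, 0.1137]
tool_rot: [0.222, 0.975, -0.001, 0.001]
ft_force: [-2.1, -2.9, 8.3]
[-0.40163984  0.39463691  0.07249729]
```

```bash
python3 -m crank '{"rows":[[0,0,0,0,0,-0.12],[0,0,0,0,0,0],[0,0,0,0,0,0]]}'|sed -n 2,4p; python3 -c "
from h import *
print(bot.state()['torque'])"; python3 -m crank '{"rows":[[0,0,0,0,0,-0.12],[0,0,0,0,0,0],[0,0,0,0,0,0]]}'|sed -n 2,4p; python3 -c "
from h import *
print(bot.state()['torque'])"
```

```text
tool_pos: [0.4707, -0.1865, 0.1137]
tool_rot: [0.227, 0.974, -0.001, 0.001]
ft_force: [-2.1, -3.1, 8.6]
[-0.61042466  0.45943468  0.11793572]
tool_pos: [0.4706, -0.1867, 0.1137]
tool_rot: [0.233, 0.972, -0.001, 0.0]
ft_force: [-2.8, -5.1, 8.5]
[-0.74440037  0.61112359  0.18879521]
```

At the stop, with 40.7° turned against 0.72 rad nominal. Let the cap rise.

```bash
python3 -m crank '{"rows":[[0,0,0.03,0,0,0],[0,0,0.03,0,0,0],[0,0,0.03,0,0,0],[0,0,0,0,0,0]]}'|sed -n 2,4p; python3 -m crank '{"rows":[[0,0,0.03,0,0,0],[0,0,0,0,0,0]]}'|sed -n 2,4p;  python3 -m crank '{"rows":[[0,0,0.02,0,0,0],[0,0,0,0,0,0]]}'|sed -n 2,4p; python3 -c "
from h import *
print(bot.state()['torque'])"
```

```text
tool_pos: [0.4705, -0.1867, 0.116]
tool_rot: [0.234, 0.972, -0.001, 0.0]
ft_force: [-2.5, -5.2, 4.4]
tool_pos: [0.4705, -0.1866, 0.1168]
tool_rot: [0.233, 0.972, -0.001, 0.0]
ft_force: [-2.0, -4.9, 3.6]
tool_pos: [0.4705, -0.1866, 0.1174]
tool_rot: [0.233, 0.972, -0.001, 0.0]
ft_force: [-2.2, -5.8, 2.7]
[-0.99654823  0.35723955  0.14244343]
```

```bash
python3 -m crank '{"rows":[[0,0,0.02,0,0,0],[0,0,0,0,0,0]]}'|sed -n 2,4p;  python3 -m crank '{"rows":[[0,0,0.02,0,0,0],[0,0,0,0,0,0]]}'|sed -n 2,4p; python3 -m crank '{"rows":[[0,0,0,0,0,0.1],[0,0,0,0,0,0.1],[0,0,0,0,0,0.1],[0,0,0,0,0,0]]}'|sed -n 2,4p;python3 -c "
from h import *
print(bot.state()['torque'])"
```

```text
tool_pos: [0.4704, -0.1866, 0.1176]
tool_rot: [0.234, 0.972, -0.001, 0.0]
ft_force: [-1.8, -5.8, -1.4]
tool_pos: [0.4704, -0.1866, 0.1177]
tool_rot: [0.234, 0.972, -0.001, 0.0]
ft_force: [1.3, -5.9, -7.3]
tool_pos: [0.4704, -0.1864, 0.1178]
tool_rot: [0.219, 0.976, -0.001, 0.0]
ft_force: [0.8, -5.8, -6.9]
[-1.00192112 -0.14269522 -0.08564309]
```

The roof holds the cap: a pull of 7 N doesn't lift it. Relax the load and release.

```bash
python3 -m crank '{"rows":[[0,-0.02,-0.03,0,0,0],[0,-0.01,0,0,0,0],[0,0,0,0,0,0]]}'|sed -n 2,4p; python3 -m crank '{"rows":[[0,0,0,0,0,0],[0,0,0,0,0,0],[0,0,0,0,0,0],[0,0,0,0,0,0],[0,0,0,0,0,0]]}' 0.45; python3 -m crank '{"rows":[[0,0,0.3,0,0,0],[0,0,0.6,0,0,0],[0,0,0.9,0,0,0],[0,0,0.9,0,0,0],[0.9,0,0,0,0,0],[0.9,0,0,0,0,0],[0.9,0,0,0,0,0],[0,0,0,0,0,0],[0,0,0,0,0,0]]}'
python3 - <<'E'
from h import *
shot('wrist','w3');shot('side','s3'); z=load('w3')
cl=np.array([pt(z,u,v,True) for v in range(400) for u in range(640) if z['d'][v,u]>0])
m=np.hypot(cl[:,0]-.47,cl[:,1]+.186)<.045
for lo,hi in((.106,.12),(.13,.15),(.094,.104)):
    F=cl[m&(cl[:,2]>lo)&(cl[:,2]<hi)]; print(len(F),np.median(F,0),(F.max(0)+F.min(0))/2,np.ptp(F,0))
    w,V=np.linalg.eigh(np.cov(F[:,:2].T));print(np.arctan(V[1,1]/V[0,1]))
    A=np.c_[F[:,:2]-[.47,-.186],np.ones(len(F))];print(np.linalg.lstsq(A,F[:,2],rcond=None)[0])
a=cv2.resize(load('s3')['p'][220:340,265:365],(400,480),interpolation=cv2.INTER_CUBIC)
b=cv2.resize(z['p'],(400,250));c=np.zeros((480,800,3),np.uint8);c[:,:400]=a;c[:250,400:]=b
cv2.imwrite('pics/fin.png',c)
E
```

```text
tool_pos: [0.4704, -0.1866, 0.1177]
tool_rot: [0.219, 0.976, -0.0, 0.0]
ft_force: [-0.7, -2.4, 1.5]
time_s: 17.45
tool_pos: [0.4704, -0.1865, 0.1176]
tool_rot: [0.219, 0.976, 0.0, -0.0]
ft_force: [0.1, -0.6, -0.7]
finger_gap: 0.0393
finger_force: 0.0
time_s: 18.35
tool_pos: [0.5511, -0.1864, 0.1988]
tool_rot: [0.218, 0.976, -0.0, -0.0]
ft_force: [-0.3, -0.6, 0.2]
finger_gap: 0.0393
finger_force: 0.0
4395 [ 0.47080732 -0.18061646  0.11361319] [ 0.47048147 -0.18557082  0.11537492] [0.07163255 0.07087877 0.00891154]
1.1081153391335083
[ 0.00074582 -0.00038304  0.11363851]
1516 [ 0.47000651 -0.18490078  0.1394388 ] [ 0.47024684 -0.18534825  0.13632738] [0.05434704 0.03429715 0.01242984]
-0.44062369721559136
[-0.05348267 -0.12295302  0.13927434]
852 [ 0.46222697 -0.16788513  0.10058709] [ 0.46956527 -0.18582963  0.09851013] [0.08013445 0.08036651 0.00820345]
0.3320314407278147
[ 0.00061071 -0.00231954  0.10054495]
```

View pics/fin.png

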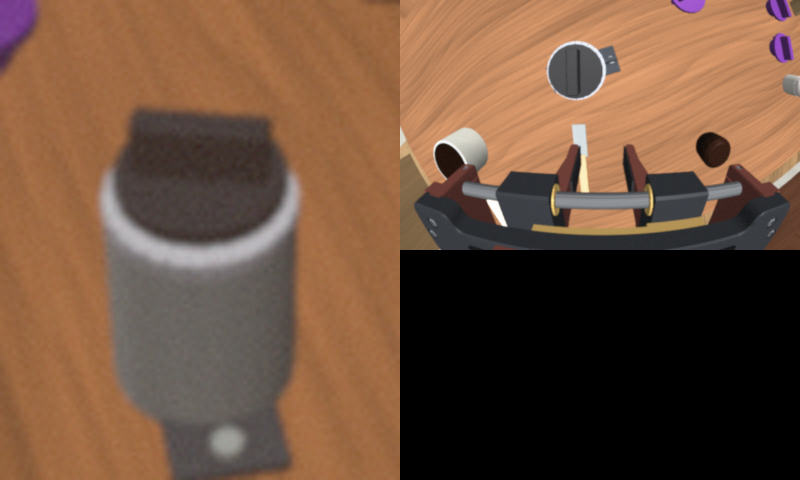

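The cap is level and centred. Its flange top is 13.1 mm above the ring, which puts the origin at -20.9 mm, and it stayed down with the gripper off. I'm handing in.

```bash
python3 -c "
from workcell import bot
print(bot.finish_job())"
```

```text
the job is handed in; nothing more can be done
None
```

The canister is closed: the cap is locked in its pocket 20.9 mm below the mouth, level and centred, the bystanders were not touched, and the job was handed in at about 18.5 s (no verdict was returned).

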